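Open the bench tool chest and ease its lid onto the stop

ROBOT

A 6-joint arm with a two-finger parallel gripper is mounted at the origin on the work surface. World frame = base frame: x ahead of the robot, y to its left, z up, the work surface at z = 0. Lengths are in m, angles in degrees, forces in N, time in s.
With the tool pointing down it reaches from about 0.35 to 0.725 m from the base axis. Payload 6 kg.
Tool frame: the origin (TCP) lies midway between the tips of the shut fingers; the grasp point (between the pads) lies r.grip_depth behind it (r.grip_depth is the distance from the TCP to the grasp point, in m); z points along the fingers, y is the direction in which the jaws open and shut (so a half turn about z gives the same grasp; the last joint's range is limited). The gripper opens to 85 mm and grips with 20 to 120 N. Pads are 22 mm wide; open, the fingers measure 114 mm over their backs; the gripper's body (76 mm by 85 mm) begins 54 mm behind the grasp point. The pads swing forward as they close: fully open they stand 13 mm farther back than shut.
Start: joints at [90.166, 2.303, 4.859, 0, -92.561, -19.12], TCP at [0.195, 0.567, 0.231] pointing down, gripper open.
Joint ranges: [-146.85, 146.85], [-73.84, 115.35], [-62.03, 85.46], [-188.31, 113.3], [-161.28, -10.13], [-171.36, 171.36]. Speed limits (degrees/s): [147.25, 147.25, 172.46, 180, 180, 180].

INTERFACE

Orientations are given as [roll, pitch, yaw] about the fixed x, y, z axes, in that order (R = Rz(yaw) Ry(pitch) Rx(roll)).
In Python, from station import r gives the robot as it stands.
- The arm moves only by the shell command python3 -m creep 'ROWS' [FORCE]. ROWS is JSON, a list of rows, each a list of 7 numbers: the turn, a rotation vector about the tool's x, y, z scaled (see below), then the shift along the tool's x, y, z scaled (see below), then the gripper command: -1 is shut, 1 is fully open, values between are in proportion. In form: [[ax, ay, az, x, y, z, gripper], ...]. A call has 1 to 5 rows; each row is the pose to reach, as a shift and turn from the pose commanded when the call began, along the tool's axes at that moment; what a row does not reach only later rows make up. The controller multiplies each number of a shift by 10 cm and each number of a turn by 60 degrees. A row lasts 1/12 s, in which the tool goes at most 41.7 mm and 7.16 degrees, less where a joint would pass 70% of its speed; a pose out of reach is approached as far as the arm can. A call with a number of a shift or a turn outside -1 to 1 is refused whole. A call with a gripper value outside its range is refused whole. The fingers move at their own pace and stop on an object; FORCE is the grip in N (left out, the last holds). Time passes only in rows, so rows that repeat a pose let the fingers close. It gives the time, the measured TCP pose, the force and the opening at its end, in the units of the state.
- r.get_obs(): the state, without advancing time (a new reading comes with each control period).
- r.read_camera(name): name is "scene" or "top" or "wrist"; returns a dict with "pixels" (480x640x3 uint8, red, green, blue), "fovy" (degrees; the focal length in pixels is half the picture's height over the tangent of half this angle, whatever the lens; pixels are square), "cx", "cy" (the principal point, pixels), "k1" (the pictures are not rectified: a ray, as slopes to the right and down, at radius r is drawn at 1 + k1 r^2 times it, then the intrinsics apply), "eye" and "orientation" of the camera in the world. Camera axes: x right, y down, z forward; pixel columns grow to the right and rows downward; lengths in m; the calibration is good to about 2 mm. A picture is of the moment at which its call begins. There is no depth.
- r.finish_job(): hands the job in, once; it reports no verdict.
The state is a dict: "t": time; "joint_pos": joint angles; "qd": joint speeds; "joint_torque": joint torques, N m; "position": TCP position; "eef_rot": TCP orientation; "ft_force": force on the tool from outside, world axes, zero at the start; "torque": the same for the moment, N m; "opening": opening from 0.0 (shut) to 1.0 (fully open).
Only numpy, scipy, OpenCV 4.12 (cv2) and the standard library are available. Lean on these libraries where they do the work, as an engineer would, in place of code of your own. Each camera call takes 0.05 s, during which the arm holds its last target.

TASK

Draw the barrel bolt on the front of the timber tool chest fully back, then take the lid up by its steel handle, over its balance point, and ease it slowly back until it leans on the rubber lid stop and stays open by itself. Do not let the lid drop or bang, do not force it against the bolt or the stop, and leave the other things on the bench where they lie.

Things in the scene. Friction and masses are not known exactly. Their poses are not given: they have to be found in the camera images.
- chest: Fixed pine chest, 150 deep (its x) x 420 wide (its y) x 115 high without the lid, walls 12 thick, open inside. Origin: centre of its underside on the bench. Its -x side is the front (handle, bolt), towards the robot; the hinge line runs along its y at x +75, z 115. The bolt is at the +y end of the front.
- lid: Hinged pine lid, 150 x 420 x 36, 0.6 to 0.9 kg. Origin: middle of the hinge line; axes as the chest's when shut. Opening turns it about +y (front edge up and over to +x), so its z axis tilts by the opening angle. It balances about 75 degrees open and falls freely either way. It rests on the stop somewhere between 90 and 110 degrees: where, is not measured.
- bar (a point): Middle of the lid's steel D handle: a round bar of 12 diameter along the chest's y, 120 long, parallel to the front edge and 42 in front of it (gap of 36 behind the bar), at lid x -192, z +18, so 133 above the bench when shut. It is fixed to the lid and turns with it, so it must slip round in fingers that hold it from above all the way.
- bolt: Steel barrel bolt on the front of the chest: rod of 10 diameter along the chest's y, 85 above the bench, 16 in front of the face, in two guides. Origin on the rod below the knob, at chest y +148 when shut. Shut, it passes through the eye of a strap that hangs from the lid and blocks the lid. It slides 32 towards the chest's +y (away from the handle) to its end stop and stays where it is left; sliding takes about 3 N, and 18 of travel already clears the eye.
- knob (a point): Centre of the bolt's ball knob, 18 diameter, on a stem that rises from the rod towards the robot: 52 in front of the chest's face and 118 above the bench. Moves with the bolt; can be pushed sideways or pinched from above.
- stop: Lid stop behind the chest, in the middle: flat-iron bracket with an upright 110 behind the back face, 220 high, that carries a threaded rod with a round rubber buffer (34 diameter, 200 above the bench) facing the lid. The rod is screwed in or out by hand, so the buffer's position differs each time by up to 33 and is not measured; the rod holds firm, the rubber gives 1 or 2 under a light push. Origin: on the bench below the middle of the chest's back face.
- lifter: Bystander: two-cup glass lifter, 255 x 104 x 85. Origin: centre of its underside.
- tape: Bystander: roll of glazing tape lying flat, 104 diameter, 25 high. Origin: centre of its underside.
- blocks: Bystander: open carton of rubber setting blocks, 100 x 140 x 45. Origin: centre of its underside.
- spanner: Bystander: steel spanner lying on the bench.

How it is judged (in metres and radians):
On the way, in this order (a step that is already met when the one before it is completed fails the run):
1. the bolt is drawn at least 28 mm while the lid is still shut (y of bolt in the frame of chest above 0.176 m and angle between lid's own z axis and vertical below 0.1 rad), for 0.2 s.
2. the lid is past its balance point (angle between lid's own z axis and vertical above 1.42 rad), for 0.1 s.
At the end, for the whole second after the job is handed in: The bolt is drawn (at least 25 of its 32 mm), and the lid stands open past its balance point (more than 86 degrees), at rest, leaning on the rubber buffer of the stop by its own weight (y of bolt in the frame of chest above 0.173 m and angle between lid's own z axis and vertical above 1.5 rad and angular speed of lid below 0.05 rad/s and contact force between stop and lid above 0.3 N); the robot touches nothing.
It fails at once if the lid is dropped or flung (faster than 2.5 rad/s), or goes back onto its stop faster than 0.9 rad/s (angular speed of lid above 2.5 rad/s or (angular speed of lid above 0.9 rad/s and angle between lid's own z axis and vertical above 1.5 rad)).
It fails at once if the lid is pressed on its stop with more than 30 N (contact force between stop and lid above 30 N).
It fails at once if the lid is heaved against the shut bolt with more than 25 N (contact force between lid and bolt above 25 N).
It fails at once if another thing on the bench is moved more than 20 mm (distance of any of lifter, tape, blocks, spanner from where it was at the start of the episode above 0.02 m).
It also fails if it takes over 67 s, if anything falls off the work surface, if the arm or the gripper's body presses on something with over 40 N, if the wrist force passes 120 N, or if a joint passes its speed limit or range.

## Working session

There is one attempt and no reset: what is moved stays moved. The work goes in short steps, Python scripts to look and compute and a shell command to move; the robot and the scene stay as the last step left them, time stands still between calls to the robot, and variables do not carry over. Pictures are saved under pics/ and viewed, and the job is handed in when it is done.

```bash
mkdir -p pics; ls; python3 - <<'E'
from station import r
import cv2
print(r.get_obs(), r.grip_depth)
for n in ["scene","top","wrist"]:
    c=r.read_camera(n); cv2.imwrite(f"pics/{n}0.png",c["pixels"][:,:,::-1])
    print(n,{k:v for k,v in c.items() if k!="pixels"})
E
```

```text
pics
{'t': 0.0, 'joint_pos': array([ 9.01668550e+01,  2.33885515e+00,  4.80142952e+00, -2.72238791e-02,
       -9.25606319e+01, -1.91202400e+01]), 'qd': array([-0.0269707 ,  0.0345628 ,  0.02046019,  0.11139826, -0.08033425,
       -0.07231832]), 'joint_torque': array([ 1.18163089e-04, -3.68210363e+01,  3.47422063e+01,  6.93237394e+00,
       -5.33428160e-03,  1.68010416e-05]), 'position': array([0.19468444, 0.5671903 , 0.23026602]), 'eef_rot': array([ 1.79898443e+02, -6.42051467e-03, -1.89521863e+01]), 'ft_force': array([ 0.6181185 , -0.02139954, -0.1404572 ]), 'torque': array([0.04779753, 0.01566345, 0.00559068]), 'opening': 1.0005182163293476} 0.0187
scene {'fovy': 57.82586783117739, 'cx': 323.0476209304564, 'cy': 232.36324970635025, 'k1': -0.04613306450661704, 'eye': array([1.04838776, 0.03095852, 1.10272223]), 'orientation': array([-152.46229543,    0.63471107,   88.28908074])}
top {'fovy': 45.293932178716375, 'cx': 317.1280792850977, 'cy': 234.52496211418574, 'k1': -0.11281104342868983, 'eye': array([0.35617758, 0.01363764, 1.21990745]), 'orientation': array([-171.62032948,    0.51324313,  -89.32957054])}
wrist {'fovy': 58.230055532571306, 'cx': 328.1354820490908, 'cy': 237.20631509574307, 'k1': -0.04870735338003, 'eye': array([0.26712476, 0.54314183, 0.37371031]), 'orientation': array([ 1.62495925e+02, -1.50741329e-01, -1.08962642e+02])}
```

View pics/scene0.png

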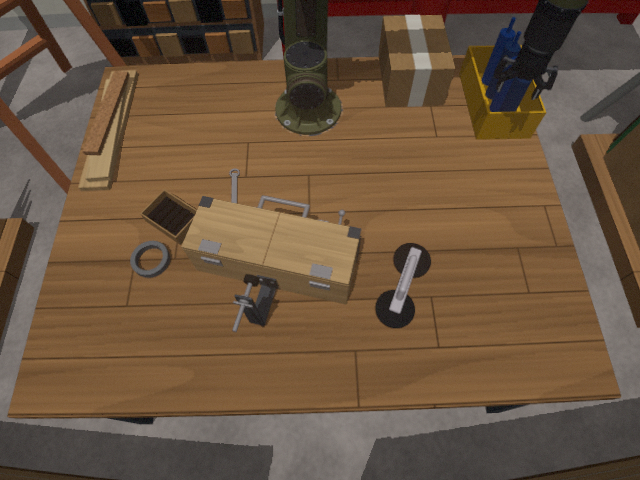

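View pics/top0.png

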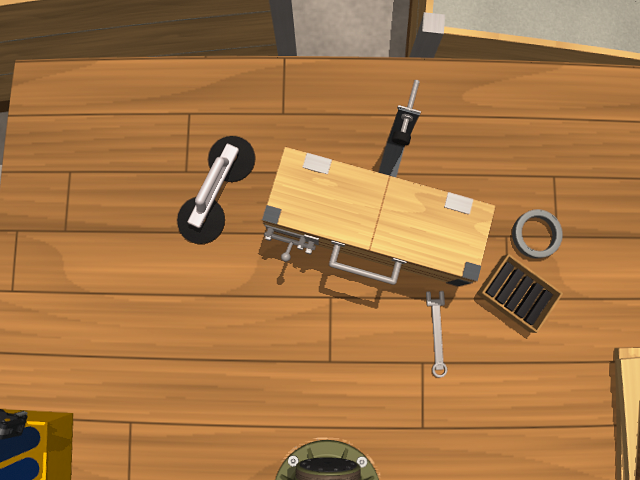

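View pics/wrist0.png

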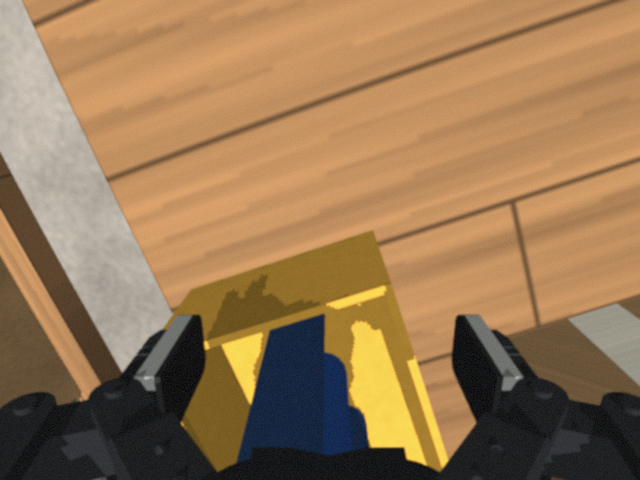

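```bash
cat > h.py <<'E'
import numpy as np, cv2
from scipy.spatial.transform import Rotation as R
def cam(c):
    f=240/np.tan(np.radians(c["fovy"]/2)); return f,R.from_euler("xyz",c["orientation"],degrees=True).as_matrix()
def ray(c,u,v):
    f,M=cam(c); d=np.array([(u-c["cx"])/f,(v-c["cy"])/f]); s=d.copy()
    for _ in range(20): s=d/(1+c["k1"]*(s@s))
    return c["eye"],M@np.array([s[0],s[1],1])
def plane(c,u,v,z):
    e,d=ray(c,u,v); return e+d*(z-e[2])/d[2]
def tri(cs,ps):
    A=np.zeros((3,3));b=np.zeros(3)
    for c,(u,v) in zip(cs,ps):
        e,d=ray(c,u,v); d=d/np.linalg.norm(d); P=np.eye(3)-np.outer(d,d); A+=P;b+=P@e
    return np.linalg.solve(A,b)
def proj(c,p):
    f,M=cam(c); q=M.T@(np.asarray(p)-c["eye"]); s=q[:2]/q[2]; s=s*(1+c["k1"]*(s@s)); return f*s[0]+c["cx"],f*s[1]+c["cy"]
E
python3 - <<'E'
import cv2
t=cv2.imread("pics/top0.png"); s=cv2.imread("pics/scene0.png")
cv2.imwrite("pics/topz.png",cv2.resize(t[140:300,250:510],None,fx=3,fy=3,interpolation=cv2.INTER_CUBIC))
cv2.imwrite("pics/scz.png",cv2.resize(s[180:340,170:370],None,fx=3.7,fy=3.7,interpolation=cv2.INTER_CUBIC))
E
```

```text
(no output)
```

View pics/topz.png

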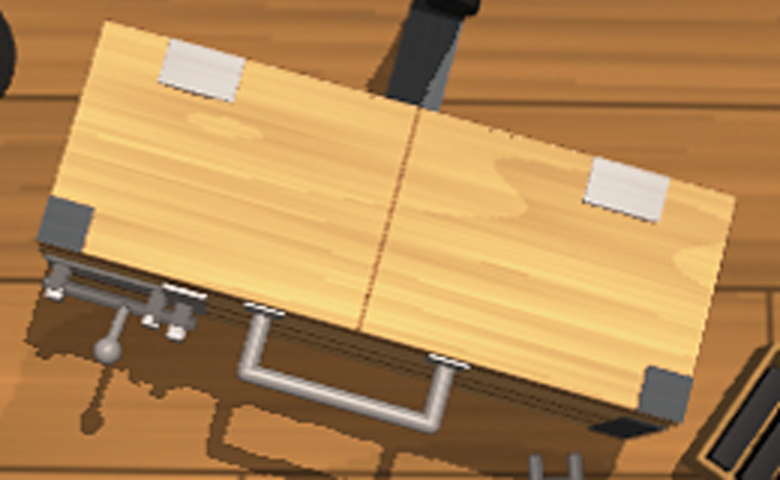

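View pics/scz.png

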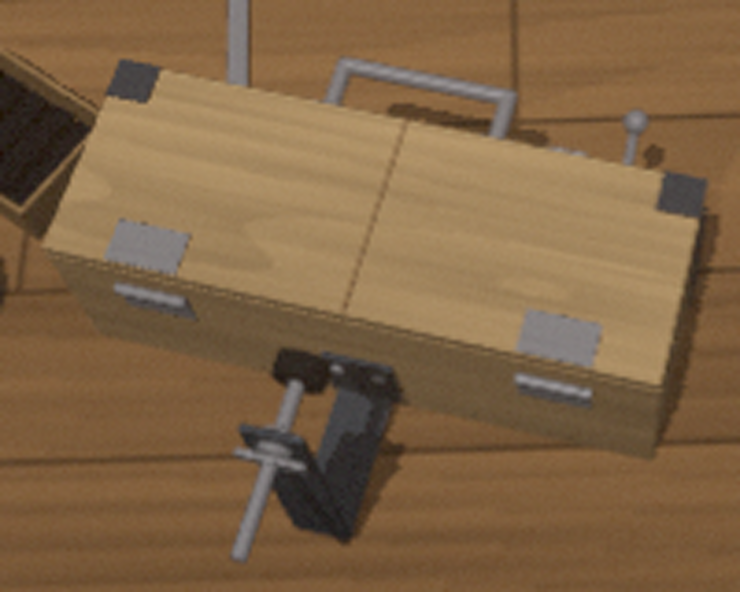

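```bash
cat > m.py <<'E'
from station import r
from h import *
T=r.read_camera("top");S=r.read_camera("scene")
tz=lambda x,y:(x/3+250-.33,y/3+140-.33); sz=lambda x,y:(x/3.7+170-.36,y/3.7+180-.36)
top=dict(BL=(107,20),BR=(735,197),FL=(38,242),FR=(682,424)); sc=dict(FR=(115,62),BR=(45,245),BL=(660,384),FL=(706,180))
loc=dict(BL=(.075,.21),BR=(.075,-.21),FL=(-.075,.21),FR=(-.075,-.21))
P={}
for k in top:
    a=plane(T,*tz(*top[k]),.151);b=plane(S,*sz(*sc[k]),.151);P[k]=(a+b)[:2]/2;print(k,a[:2],b[:2])
L=np.array([loc[k] for k in P]);Q=np.array([P[k] for k in P]);c=Q.mean(0)
H=(L.T@(Q-c)); yaw=np.arctan2(H[0,1]-H[1,0],H[0,0]+H[1,1]);print("chest",c,np.degrees(yaw))
def rot(a):return np.array([[np.cos(a),-np.sin(a)],[np.sin(a),np.cos(a)]])
print("resid",Q-c-L@rot(yaw).T)
print("pred bar",c+rot(yaw)@[-.117,0],"pred knob",c+rot(yaw)@[-.127,.148])
kn=tri([T,S],[tz(107,349),sz(635,122)]);print("knob",kn, rot(yaw).T@(kn[:2]-c))
b1=tri([T,S],[tz(245,372),sz(513,98)]);b2=tri([T,S],[tz(435,425),sz(343,67)]);print("bar",b1,b2,(b1+b2)/2,rot(yaw).T@((b1+b2)[:2]/2-c))
E
python3 m.py
```

```text
BL [0.68478986 0.08838094] [0.68808821 0.08932875]
BR [ 0.57334727 -0.31317874] [ 0.57699379 -0.31211453]
FL [0.53952925 0.12886598] [0.54394461 0.12830615]
FR [ 0.42880065 -0.27483996] [ 0.43519059 -0.27974259]
chest [ 0.55883553 -0.09312425] -15.231225399228707
resid [[ 6.78317086e-05 -9.40702823e-04]
 [-8.60343897e-04  2.80467114e-03]
 [ 9.67463364e-05 -6.16738356e-04]
 [ 6.95765852e-04 -1.24722996e-03]]
pred bar [ 0.44594533 -0.06238659] pred knob [0.47517843 0.08304183]
knob [0.4762636  0.08568531 0.1146273 ] [-0.12664743  0.15083571]
bar [ 0.46109442 -0.00167502  0.12755064] [ 0.42879223 -0.12309684  0.12454064] [ 0.44494332 -0.06238593  0.12604564] [-0.11796699 -0.0002626 ]
```

```bash
cat > d.py <<'E'
import sys
from station import r
from h import *
# usage: d.py x y z roll pitch yaw  -> shift & turn in tool units
a=list(map(float,sys.argv[1:])); o=r.get_obs()
M=R.from_euler("xyz",o["eef_rot"],degrees=True)
s=M.inv().apply(np.array(a[:3])-o["position"])/.1
w=(M.inv()*R.from_euler("xyz",a[3:6],degrees=True)).as_rotvec(degrees=True)/60
print("turn",w.round(3),"shift",s.round(3),"t",o["t"],"q",o["joint_pos"].round(1),"F",o["ft_force"].round(2))
E
python3 d.py .476 .084 .2 180 0 -15.2
python3 -m creep '[[0,0,-0.06,1,0.9,0,1],[0,0,-0.06,1,0.9,0,1],[0,0,-0.06,1,0.9,0,1],[0,0,-0.06,1,0.9,0,0.5],[0,0,-0.06,1,0.9,0,0.5]]' 20
python3 d.py .476 .084 .2 180 0 -15.2
```

```text
turn [ 0.001 -0.    -0.063] shift [4.229 3.658 0.311] t 0.25 q [ 90.2   2.3   4.8  -0.  -92.6 -19.1] F [-0.25 -0.08  0.78]
t: 0.67
position: [0.2616, 0.448, 0.2324]
eef_rot: [-179.9, -0.0, -15.5]
ft_force: [0.2, 0.3, 0.7]
opening: 0.758
turn [-0.002 -0.    -0.005] shift [3.039 2.935 0.318] t 0.6667 q [ 82.  -10.2  -6.9   0.  -93.2  -7.5] F [0.16 0.26 0.7 ]
```

```bash

python3 -m creep '[[0,0,0,1,0.95,0,0.5],[0,0,0,1,0.95,0,0.5],[0,0,0,1,0.95,0,0.5],[0,0,0,1,0.95,0,0.5],[0,0,0,1,0.95,0,0.5]]'
python3 -m creep '[[0,0,0,1,0.95,0,0.5],[0,0,0,1,0.95,0,0.5],[0,0,0,1,0.95,0,0.5],[0,0,0,1,0.95,0,0.5],[0,0,0,1,0.95,0,0.5]]'
python3 d.py .476 .084 .2 180 0 -15.2
```

```text
t: 1.08
position: [0.3327, 0.3302, 0.2319]
eef_rot: [-179.9, -0.0, -15.5]
ft_force: [-0.6, 0.6, 0.4]
opening: 0.752
t: 1.5
position: [0.4038, 0.2124, 0.2313]
eef_rot: [180.0, -0.0, -15.5]
ft_force: [0.2, 0.7, 0.0]
opening: 0.75
turn [ 0.    -0.    -0.006] shift [1.039 1.044 0.313] t 1.5 q [ 53.3 -20.1 -15.    0.  -95.1  21.2] F [0.2  0.72 0.04]
```

```bash

python3 -m creep '[[0,0,-0.006,1,1,0,0.5],[0,0,-0.006,1,1,0,0.5],[0,0,-0.006,1,1,0,0.5],[0,0,-0.006,1,1,0,0.5],[0,0,-0.006,1,1,0.3,0.5]]'
python3 d.py .476 .084 .2 180 0 -15.2
python3 - <<'E'
from station import r
from h import *
c=r.read_camera("wrist"); cv2.imwrite("pics/w1.png",c["pixels"][:,:,::-1]); print(proj(c,[.476,.0845,.117]))
c=r.read_camera("scene"); cv2.imwrite("pics/s1.png",c["pixels"][:,:,::-1])
E
```

```text
t: 1.92
position: [0.4762, 0.0899, 0.2063]
eef_rot: [-179.8, -0.4, -15.2]
ft_force: [-0.1, -0.3, 0.8]
opening: 0.748
turn [-0.004 -0.007  0.001] shift [0.013 0.058 0.062] t 1.9167 q [ 34.8 -16.2 -14.7   0.2 -91.1  40.1] F [-0.13 -0.25  0.84]
(np.float64(338.60712627116186), np.float64(241.30435624691833))
```

View pics/w1.png

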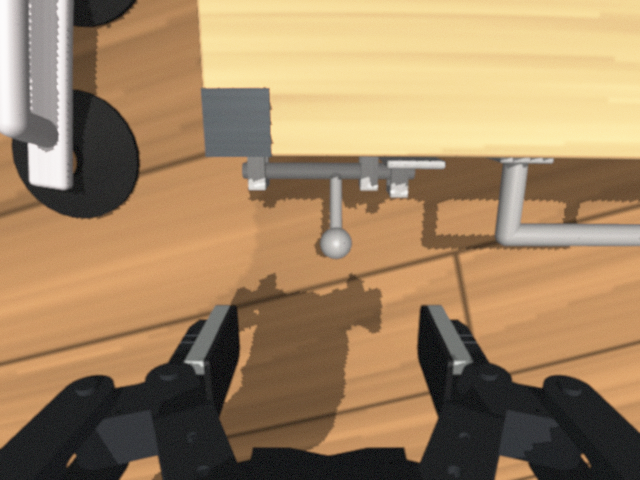

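```bash

python3 - <<'E'
from station import r
from h import *
c=r.read_camera("wrist"); print(plane(c,336,242.5,.118))
E
python3 d.py .475 .084 .099 180 0 -15.2
```

```text
[0.47281124 0.08643546 0.118     ]
turn [0.003 0.004 0.004] shift [0.054 0.061 1.001] t 2.0667 q [ 35.1 -16.1 -15.3  -0.1 -91.1  40. ] F [ 0.26 -0.87  0.76]
```

```bash

python3 -m creep '[[0,0,0,0.05,0.045,0.3,0.4],[0,0,0,0.05,0.045,0.55,0.3],[0,0,0,0.05,0.045,0.8,0.2],[0,0,0,0.05,0.045,1,0],[0,0,0,0.05,0.045,1,0]]' 20
python3 -m creep '[[0,0,0,0,0,0,-0.2],[0,0,0,0,0,0,-0.3],[0,0,0,0,0,0,-0.3]]' 20
python3 d.py .475 .084 .099 180 0 -15.2
python3 - <<'E'
from station import r
from h import *
c=r.read_camera("wrist"); cv2.imwrite("pics/w2.png",c["pixels"][:,:,::-1]); 
E
```

```text
t: 2.48
position: [0.4745, 0.086, 0.0981]
eef_rot: [179.8, 0.3, -14.9]
ft_force: [-1.0, 0.9, -0.7]
opening: 0.502
t: 2.73
position: [0.4775, 0.0861, 0.1038]
eef_rot: [-179.9, -0.2, -14.9]
ft_force: [-0.3, -0.0, 0.5]
opening: 0.354
turn [-0.002 -0.003  0.004] shift [-0.019  0.027  0.048] t 2.7333 q [ 34.2 -14.7 -24.2   0.1 -80.4  40.9] F [-0.34 -0.01  0.45]
```

View pics/w2.png

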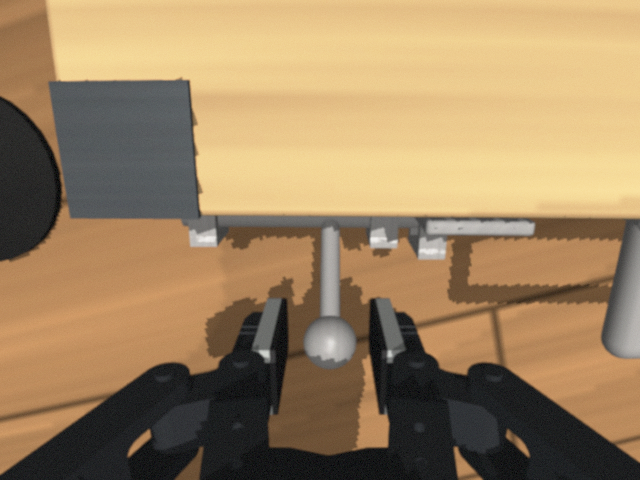

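```bash

python3 -m creep '[[0,0,0,0,0,0.02,-1],[0,0,0,0,0,0.02,-1],[0,0,0,0,0,0.02,-1],[0,0,0,0,0,0.02,-1],[0,0,0,0,0,0.02,-1]]' 25
python3 d.py .475 .084 .099 180 0 -15.2
```

```text
t: 3.2
position: [0.4772, 0.0857, 0.1008]
eef_rot: [-179.9, -0.1, -15.0]
ft_force: [-1.6, 1.7, 6.0]
opening: 0.186
turn [-0.002 -0.002  0.004] shift [-0.017  0.022  0.018] t 3.2 q [ 34.1 -14.7 -24.4   0.  -80.1  40.9] F [-1.63  1.66  5.98]
```

```bash

python3 -m creep '[[0,0,0,0,-0.06,0,-1],[0,0,0,0,-0.12,0,-1],[0,0,0,0,-0.18,0,-1],[0,0,0,0,-0.18,0,-1]]'
python3 -m creep '[[0,0,0,0,-0.05,0,-1],[0,0,0,0,-0.1,0,-1],[0,0,0,0,-0.12,0,-1],[0,0,0,0,-0.12,0,-1]]'
python3 - <<'E'
from station import r
from h import *
c=r.read_camera("wrist"); cv2.imwrite("pics/w3.png",c["pixels"][:,:,::-1]); 
E
```

```text
t: 3.53
position: [0.4817, 0.1025, 0.1008]
eef_rot: [180.0, -0.1, -15.0]
ft_force: [-1.2, -0.3, 6.7]
opening: 0.187
t: 3.87
position: [0.4848, 0.1138, 0.1008]
eef_rot: [180.0, -0.1, -15.0]
ft_force: [-1.2, -1.4, 5.6]
opening: 0.186
```

View pics/w3.png

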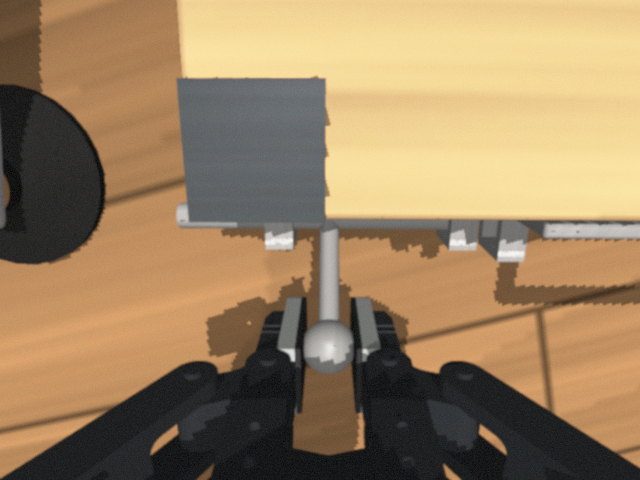

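```bash

python3 -m creep '[[0,0,0,0,-0.02,0,-1],[0,0,0,0,-0.025,0,-1],[0,0,0,0,-0.025,0,-1]]'
python3 -m creep '[[0,0,0,0,-0.01,0,-1],[0,0,0,0,-0.01,0,-1]]'
```

```text
t: 4.17
position: [0.4851, 0.1151, 0.1007]
eef_rot: [179.9, -0.1, -15.0]
ft_force: [-1.7, -4.9, 7.5]
opening: 0.185
t: 4.33
position: [0.4851, 0.1152, 0.1007]
eef_rot: [179.8, -0.1, -15.1]
ft_force: [-2.5, -7.3, 7.7]
opening: 0.188
```

```bash

python3 -m creep '[[0,0,0,0,0.02,0,-0.6],[0,0,0,0,0.02,0,-0.3],[0,0,0,0,0.02,0,0],[0,0,0,0,0.02,0,0.1],[0,0,0,0,0.02,0,0.1]]'
python3 -m creep '[[0,0,0,0,0,-0.3,0.1],[0,0,0,0,0,-0.6,0.1],[0,0,0,0,0,-0.9,0.1],[0,0,0,0,0,-1,0.1],[0,0,0,0,0,-1,0.1]]'
python3 - <<'E'
from station import r
from h import *
c=r.read_camera("wrist"); cv2.imwrite("pics/w4.png",c["pixels"][:,:,::-1]); print(plane(c,336,242.5,.118))
E
```

```text
t: 4.75
position: [0.4843, 0.1155, 0.0989]
eef_rot: [180.0, 0.0, -15.0]
ft_force: [0.2, -0.1, -0.5]
opening: 0.549
t: 5.17
position: [0.4858, 0.1161, 0.2028]
eef_rot: [-179.8, -0.2, -15.0]
ft_force: [0.2, -0.1, -0.1]
opening: 0.554
[0.48636843 0.1120423  0.118     ]
```

View pics/w4.png

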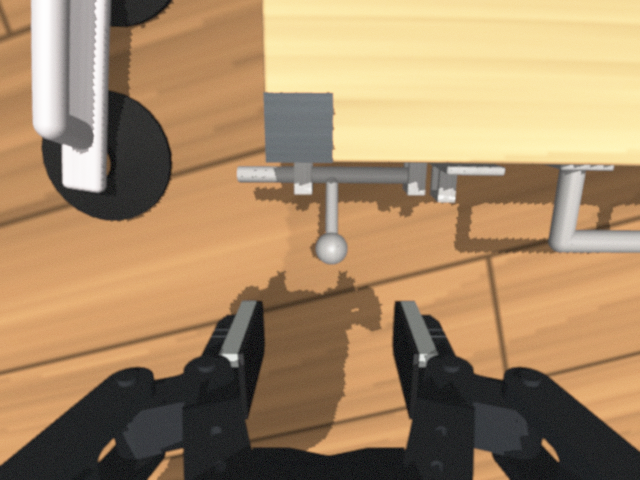

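```bash

python3 - <<'E'
from station import r
from h import *
c=r.read_camera("wrist"); k=plane(c,331,247.5,.118);print(k, (k-[.47281,.08643,.118])[:2]@[.263,.965])
E
python3 d.py .447 -.062 .2 180 0 -105.2
```

```text
[0.48397685 0.11513851 0.118     ] 0.030640596524771302
turn [0.000e+00 1.000e-03 1.504e+00] shift [ 0.099  1.814 -0.013] t 5.2667 q [ 36.7 -13.5 -13.2  -0.  -90.3  38.4] F [-0.05 -0.28 -1.32]
```

```bash

python3 -m creep '[[0,0,0.6,0,0.2,0,0.1],[0,0,0.6,0,0.4,0,0.1],[0,0,0.6,0,0.6,0,0.1],[0,0,0.6,0,0.8,0,0.1],[0,0,0.6,0,1,0,0.1]]'
python3 d.py .447 -.062 .2 180 0 -105.2
```

```text
t: 5.68
position: [0.4576, 0.0181, 0.1973]
eef_rot: [179.8, 0.1, -51.1]
ft_force: [0.4, -0.8, 0.1]
opening: 0.553
turn [ 0.003 -0.     0.901] shift [ 0.557  0.586 -0.026] t 5.6833 q [ 27.6 -19.9 -18.4  -0.  -91.7  11.2] F [ 0.37 -0.83  0.12]
```

```bash

python3 -m creep '[[0,0,0.6,0.1,0.1,0,0.1],[0,0,0.6,0.2,0.2,0,0.1],[0,0,0.6,0.3,0.3,0,0.1],[0,0,0.6,0.4,0.4,0,0.1],[0,0,0.6,0.5,0.5,0,0.1]]'
python3 d.py .447 -.062 .2 180 0 -105.2
```

```text
t: 6.1
position: [0.4507, -0.052, 0.1973]
eef_rot: [179.8, -0.0, -87.0]
ft_force: [0.2, -0.0, 0.8]
opening: 0.551
turn [ 0.003 -0.001  0.304] shift [ 0.098  0.042 -0.027] t 6.1 q [ 19.1 -20.7 -19.   -0.  -91.8 -16. ] F [ 0.21 -0.01  0.82]
```

```bash

python3 -m creep '[[0,0,0.1,0.1,0.04,0,0.1],[0,0,0.2,0.1,0.04,0,0.1],[0,0,0.304,0.1,0.04,0,0.1],[0,0,0.304,0.1,0.04,0,0.1]]'
python3 d.py .447 -.062 .115 180 0 -105.2
python3 - <<'E'
from station import r
from h import *
c=r.read_camera("wrist"); cv2.imwrite("pics/w5.png",c["pixels"][:,:,::-1]);print(proj(c,[.446,-.0624,.133]))
c=r.read_camera("top"); cv2.imwrite("pics/t5.png",c["pixels"][:,:,::-1])
E
```

```text
t: 6.43
position: [0.4474, -0.0618, 0.1974]
eef_rot: [179.8, -0.1, -105.1]
ft_force: [0.3, -0.2, -0.7]
opening: 0.549
turn [ 0.003 -0.001  0.002] shift [0.002 0.001 0.824] t 6.4333 q [ 17.9 -21.  -19.2  -0.  -91.9 -33. ] F [ 0.28 -0.18 -0.69]
(np.float64(328.9945029820735), np.float64(256.1771835851335))
```

View pics/w5.png

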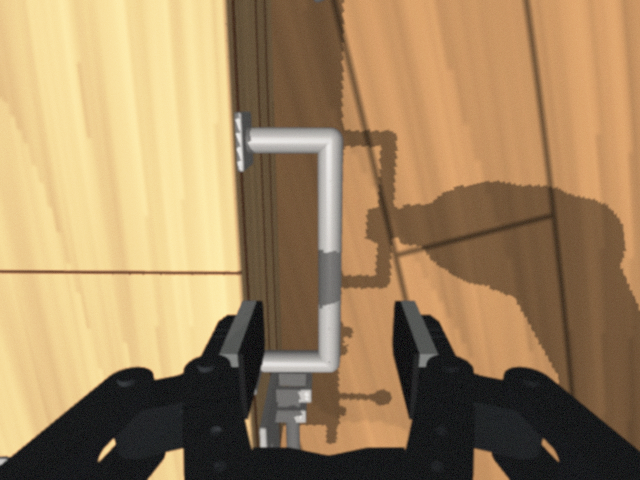

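```bash

python3 - <<'E'
from station import r
from h import *
c=r.read_camera("wrist"); print(plane(c,330,251,.133))
E
python3 -m creep '[[0,0,0,0,0,0,-0.4],[0,0,0,0,0,0,-0.4],[0,0,0,0,0,0.2,-0.4],[0,0,0,0,0,0.35,-0.4],[0,0,0,0,0,0.35,-0.4]]'
python3 - <<'E'
from station import r
from h import *
c=r.read_camera("wrist"); cv2.imwrite("pics/w6.png",c["pixels"][:,:,::-1])
E
```

```text
[ 0.44513475 -0.06458992  0.133     ]
t: 7.0
position: [0.4467, -0.0613, 0.161]
eef_rot: [179.7, -0.1, -104.8]
ft_force: [-1.3, -0.3, -0.0]
opening: 0.297
```

View pics/w6.png

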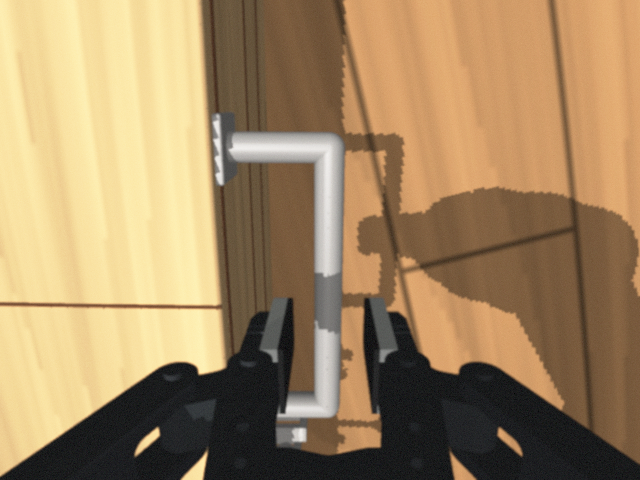

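```bash

python3 -m creep '[[0,0,0,0.02,0,0.15,-0.4],[0,0,0,0.02,0,0.3,-0.4],[0,0,0,0.02,0,0.4,-0.4],[0,0,0,0.02,0,0.465,-0.4],[0,0,0,0.02,0,0.465,-0.4]]'
python3 -m creep '[[0,0,0,0,0,0,-1],[0,0,0,0,0,0,-1],[0,0,0,0,0,0,-1],[0,0,0,0,0,0,-1]]' 20
python3 d.py .446 -.062 .114 180 0 -105.2
python3 - <<'E'
from station import r
from h import *
c=r.read_camera("wrist"); cv2.imwrite("pics/w7.png",c["pixels"][:,:,::-1])
c=r.read_camera("scene"); cv2.imwrite("pics/s7.png",c["pixels"][:,:,::-1])
E
```

```text
t: 7.47
position: [0.4472, -0.0636, 0.1171]
eef_rot: [179.9, -0.0, -104.8]
ft_force: [0.6, 1.0, -0.0]
opening: 0.302
t: 7.8
position: [0.4463, -0.0633, 0.1185]
eef_rot: [179.8, -0.0, -104.8]
ft_force: [-8.7, 2.6, 2.3]
opening: 0.127
turn [ 0.003 -0.     0.006] shift [-0.012  0.006  0.045] t 7.8 q [ 17.7 -20.6 -27.2  -0.1 -83.6 -32.5] F [-8.68  2.57  2.3 ]
```

View pics/w7.png

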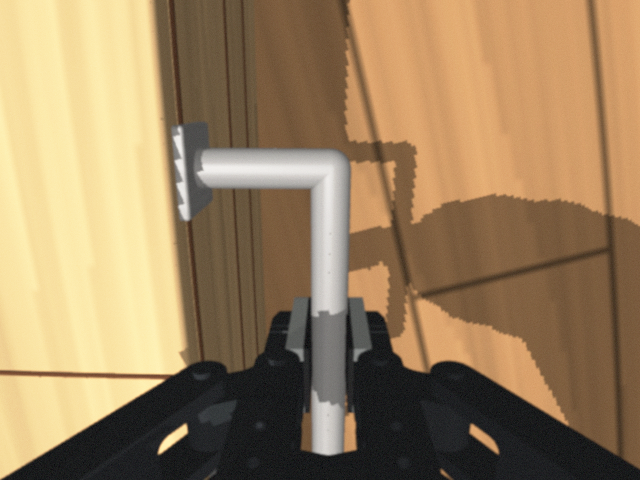

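View pics/s7.png

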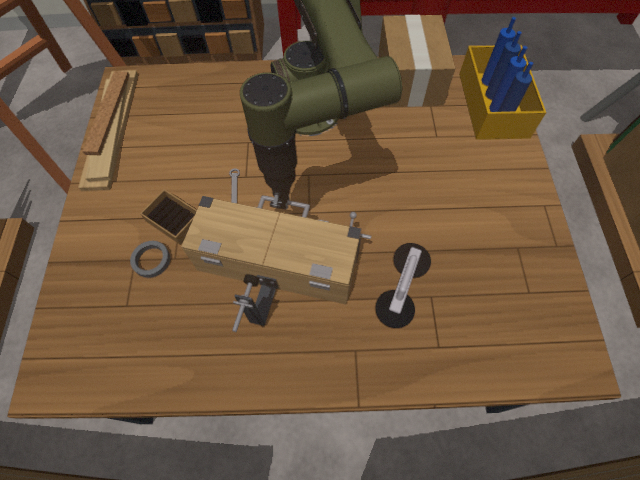

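```bash

python3 -m creep '[[0,0,0,0,-0.007,-0.067,-1],[0,0,0,0,-0.017,-0.133,-1],[0,0,0,0,-0.029,-0.2,-1],[0,0,0,0,-0.044,-0.265,-1],[0,0,0,0,-0.06,-0.33,-1]]'
python3 - <<'E'
from station import r
from h import *
c=r.read_camera("scene"); cv2.imwrite("pics/s8.png",c["pixels"][180:340,170:370,::-1].repeat(3,0).repeat(3,1))
E
```

```text
t: 8.32
position: [0.4517, -0.0647, 0.1509]
eef_rot: [179.7, -0.0, -104.8]
ft_force: [-8.8, 2.9, -1.6]
opening: 0.128
```

View pics/s8.png

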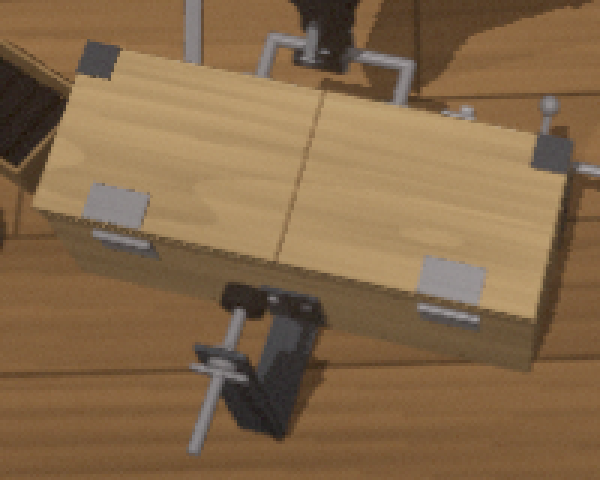

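```bash

python3 -m creep '[[0,0,0,0,-0.012,-0.064,-1],[0,0,0,0,-0.033,-0.128,-1],[0,0,0,0,-0.055,-0.191,-1],[0,0,0,0,-0.08,-0.253,-1],[0,0,0,0,-0.107,-0.315,-1]]'
python3 -m creep '[[0,0,0,0,-0.03,-0.06,-1],[0,0,0,0,-0.06,-0.118,-1],[0,0,0,0,-0.095,-0.177,-1],[0,0,0,0,-0.13,-0.234,-1],[0,0,0,0,-0.17,-0.29,-1]]'
python3 d.py .446 -.062 .114 180 0 -105.2
python3 - <<'E'
from station import r
from h import *
c=r.read_camera("scene"); cv2.imwrite("pics/s9.png",c["pixels"][180:340,170:370,::-1].repeat(3,0).repeat(3,1))
E
```

```text
t: 8.78
position: [0.4625, -0.0677, 0.1831]
eef_rot: [179.8, -0.0, -104.8]
ft_force: [-7.8, 2.9, 0.6]
opening: 0.131
t: 9.2
position: [0.4786, -0.0722, 0.2131]
eef_rot: [179.8, -0.1, -104.8]
ft_force: [-11.7, 5.8, 5.6]
opening: 0.129
turn [ 0.003 -0.001  0.006] shift [-0.016  0.338  0.992] t 9.2 q [ 15.3 -15.6 -13.4  -0.1 -92.4 -30.2] F [-11.7    5.8    5.65]
```

View pics/s9.png

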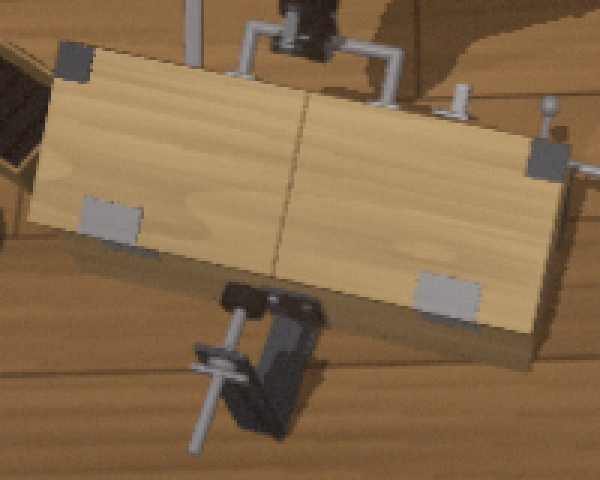

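```bash

python3 -m creep '[[0,0,0,0,-0.025,-0.058,-1],[0,0,0,0,-0.067,-0.112,-1],[0,0,0,0,-0.11,-0.165,-1],[0,0,0,0,-0.155,-0.215,-1],[0,0,0,0,-0.203,-0.263,-1]]'
python3 d.py .446 -.062 .114 180 0 -105.2
```

```text
t: 9.67
position: [0.4992, -0.0778, 0.2399]
eef_rot: [180.0, -0.0, -104.8]
ft_force: [-9.4, 2.6, 5.3]
opening: 0.127
turn [ 0.    -0.001  0.006] shift [-0.017  0.554  1.259] t 9.6667 q [ 14.1 -12.2  -7.8   0.  -94.4 -28.9] F [-9.39  2.64  5.27]
```

```bash

python3 -m creep '[[0,0,0,0,-0.04,-0.055,-1],[0,0,0,0,-0.09,-0.1,-1],[0,0,0,0,-0.14,-0.145,-1],[0,0,0,0,-0.195,-0.185,-1],[0,0,0,0,-0.249,-0.225,-1]]'
python3 d.py .446 -.062 .114 180 0 -105.2
```

```text
t: 10.08
position: [0.5238, -0.0845, 0.2625]
eef_rot: [-179.9, -0.1, -104.9]
ft_force: [-6.6, 0.3, 6.2]
opening: 0.13
turn [-0.001 -0.001  0.006] shift [-0.019  0.811  1.484] t 10.0833 q [ 12.6  -8.   -1.8   0.1 -96.1 -27.5] F [-6.56  0.28  6.17]
```

```bash

python3 -m creep '[[0,0,0,0,-0.05,-0.044,-1],[0,0,0,0,-0.11,-0.08,-1],[0,0,0,0,-0.165,-0.115,-1],[0,0,0,0,-0.225,-0.147,-1],[0,0,0,0,-0.286,-0.175,-1]]'
python3 d.py .446 -.062 .114 180 0 -105.2
python3 - <<'E'
from station import r
from h import *
c=r.read_camera("scene"); cv2.imwrite("pics/s10.png",c["pixels"][150:340,170:370,::-1].repeat(3,0).repeat(3,1))
E
```

```text
t: 10.5
position: [0.5519, -0.092, 0.2794]
eef_rot: [-179.9, -0.1, -104.9]
ft_force: [-4.9, -1.6, 5.7]
opening: 0.128
turn [-0.002 -0.001  0.005] shift [-0.02   1.103  1.652] t 10.5 q [ 11.2  -3.3   4.3   0.1 -97.5 -26. ] F [-4.86 -1.63  5.66]
```

View pics/s10.png

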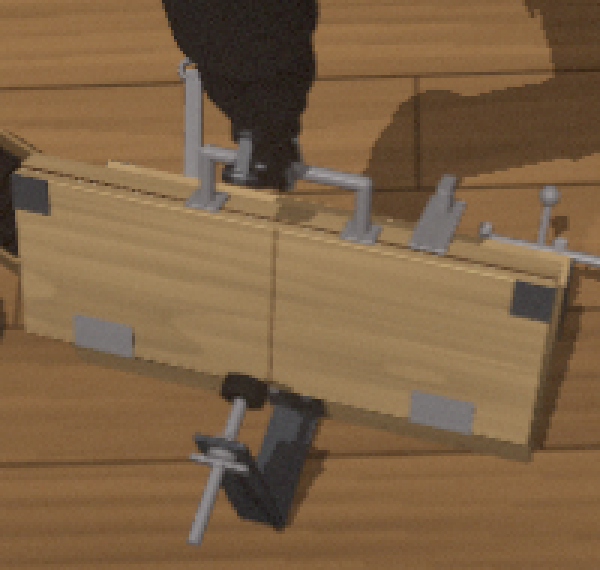

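```bash

python3 - <<'E'
from station import r
from h import *
S=r.read_camera("scene");c0=np.array([.5588,-.0931]);a=np.radians(-15.2);Rm=np.array([[np.cos(a),-np.sin(a)],[np.sin(a),np.cos(a)]])
sz=lambda x,y:(x/3.7+170-.36,y/3.7+180-.36)
for n,p,z in [("junction",(294,383),.2),("topfront",(302,349),.217),("topback",(300,362),.217),("upright rod",(270,450),.2)]:
    q=plane(S,*sz(*p),z); print(n,q,Rm.T@(q[:2]-c0)-[.075,0])
im=cv2.imread("pics/scene0.png")[255:300,225:290]; cv2.imwrite("pics/buf.png",cv2.resize(im,None,fx=10,fy=10,interpolation=cv2.INTER_CUBIC))
E
```

```text
junction [ 0.69868003 -0.13262956  0.2       ] [ 0.07035076 -0.00147165]
topfront [ 0.68388465 -0.12579913  0.217     ] [0.05428211 0.00124064]
topback [ 0.69213104 -0.12661217  0.217     ] [0.06245318 0.00261816]
upright rod [ 0.74022828 -0.14482141  0.2       ] [ 0.11364208 -0.00234348]
```

View pics/buf.png

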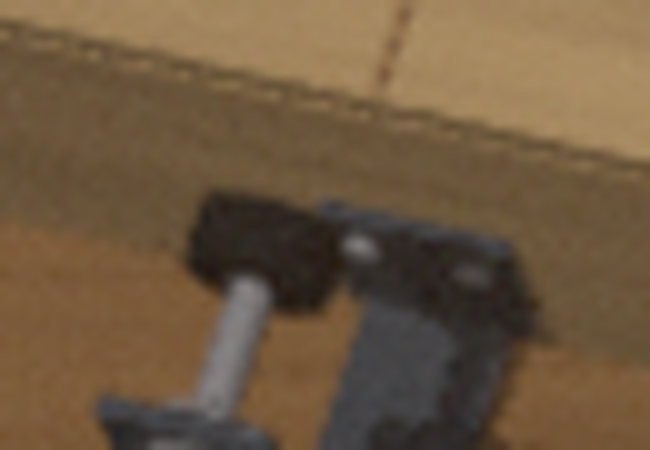

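```bash

python3 -m creep '[[0,0,0,0,-0.06,-0.035,-1],[0,0,0,0,-0.12,-0.06,-1],[0,0,0,0,-0.18,-0.085,-1],[0,0,0,0,-0.245,-0.105,-1],[0,0,0,0,-0.31,-0.125,-1]]'
python3 -m creep '[[0,0,0,0,-0.06,-0.015,-1],[0,0,0,0,-0.12,-0.03,-1],[0,0,0,0,-0.165,-0.037,-1],[0,0,0,0,-0.165,-0.037,-1]]'
python3 d.py .446 -.062 .114 180 0 -105.2
```

```text
t: 11.02
position: [0.5821, -0.1002, 0.291]
eef_rot: [-179.9, -0.1, -104.9]
ft_force: [-3.3, -5.3, 1.4]
opening: 0.131
t: 11.35
position: [0.5984, -0.1045, 0.2945]
eef_rot: [-179.9, -0.1, -104.9]
ft_force: [-1.4, -5.9, 3.2]
opening: 0.127
turn [-0.002 -0.001  0.005] shift [-0.02   1.585  1.803] t 11.35 q [  9.    4.3  13.5   0.1 -99.2 -23.9] F [-1.42 -5.88  3.15]
```

```bash

python3 -m creep '[[0,0,0,0.01,-0.035,-0.007,-1],[0,0,0,0.02,-0.07,-0.013,-1],[0,0,0,0.02,-0.1,-0.016,-1],[0,0,0,0.02,-0.135,-0.02,-1],[0,0,0,0.02,-0.167,-0.021,-1]]'
python3 -m creep '[[0,0,0,0.01,-0.035,0,-1],[0,0,0,0.02,-0.07,-0.002,-1],[0,0,0,0.02,-0.1,-0.004,-1],[0,0,0,0.02,-0.135,-0.005,-1],[0,0,0,0.02,-0.167,-0.006,-1]]'
python3 d.py .446 -.062 .114 180 0 -105.2
python3 - <<'E'
from station import r
from h import *
c=r.read_camera("scene"); cv2.imwrite("pics/s11.png",c["pixels"][150:340,170:370,::-1].repeat(3,0).repeat(3,1))
E
```

```text
t: 11.77
position: [0.6138, -0.1089, 0.2963]
eef_rot: [-179.9, 0.1, -104.8]
ft_force: [-0.4, 3.4, 6.4]
opening: 0.126
t: 12.18
position: [0.6301, -0.1135, 0.2967]
eef_rot: [-179.9, 0.2, -104.7]
ft_force: [1.6, 8.0, 5.4]
opening: 0.127
turn [-0.002  0.003  0.008] shift [-0.024  1.915  1.823] t 12.1833 q [  7.6   9.4  19.4  -0.1 -99.8 -22.3] F [1.56 7.99 5.37]
```

View pics/s11.png

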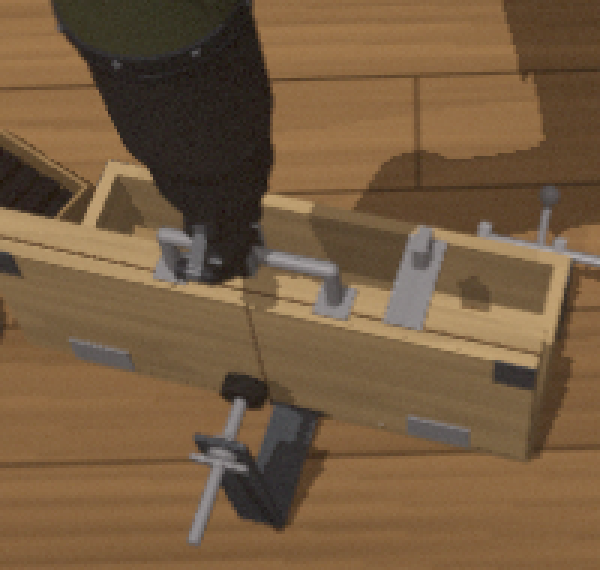

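```bash

python3 -m creep '[[0,0,0,-0.01,-0.035,0,-1],[0,0,0,-0.02,-0.07,0.002,-1],[0,0,0,-0.025,-0.1,0.004,-1],[0,0,0,-0.025,-0.135,0.006,-1],[0,0,0,-0.025,-0.167,0.008,-1]]'
python3 -m creep '[[0,0,0,0,-0.035,0.004,-1],[0,0,0,0,-0.07,0.008,-1],[0,0,0,0,-0.07,0.008,-1]]'
python3 d.py .446 -.062 .114 180 0 -105.2
```

```text
t: 12.65
position: [0.6459, -0.1177, 0.2956]
eef_rot: [-180.0, -0.0, -104.9]
ft_force: [0.6, 1.8, 2.8]
opening: 0.131
t: 12.9
position: [0.6529, -0.1196, 0.2946]
eef_rot: [-180.0, -0.0, -104.9]
ft_force: [2.1, 1.4, 2.5]
opening: 0.128
turn [-0.    -0.     0.005] shift [-0.026  2.148  1.805] t 12.9 q [   6.8   13.2   23.5    0.  -100.2  -21.7] F [2.06 1.43 2.51]
```

```bash

for i in 1; do python3 -m creep '[[0,0,0,0,-0.025,0.003,-1],[0,0,0,0,-0.05,0.007,-1],[0,0,0,0,-0.05,0.007,-1]]'; done
python3 -m creep '[[0,0,0,0,-0.025,0.004,-1],[0,0,0,0,-0.05,0.009,-1],[0,0,0,0,-0.05,0.009,-1]]'
python3 -m creep '[[0,0,0,0,-0.025,0.005,-1],[0,0,0,0,-0.04,0.008,-1],[0,0,0,0,-0.04,0.008,-1]]'
python3 - <<'E'
from station import r
from h import *
c=r.read_camera("scene"); cv2.imwrite("pics/s12.png",cv2.resize(c["pixels"][240:340,200:310,::-1],None,fx=6,fy=6,interpolation=cv2.INTER_CUBIC))
E
```

```text
t: 13.15
position: [0.6573, -0.1208, 0.2939]
eef_rot: [180.0, -0.0, -104.9]
ft_force: [0.9, 0.6, 2.5]
opening: 0.125
t: 13.4
position: [0.6622, -0.1221, 0.293]
eef_rot: [180.0, -0.0, -104.9]
ft_force: [1.3, 0.3, 1.2]
opening: 0.126
t: 13.65
position: [0.6659, -0.1232, 0.2922]
eef_rot: [180.0, -0.0, -104.9]
ft_force: [1.8, -0.7, 0.6]
opening: 0.128
```

View pics/s12.png

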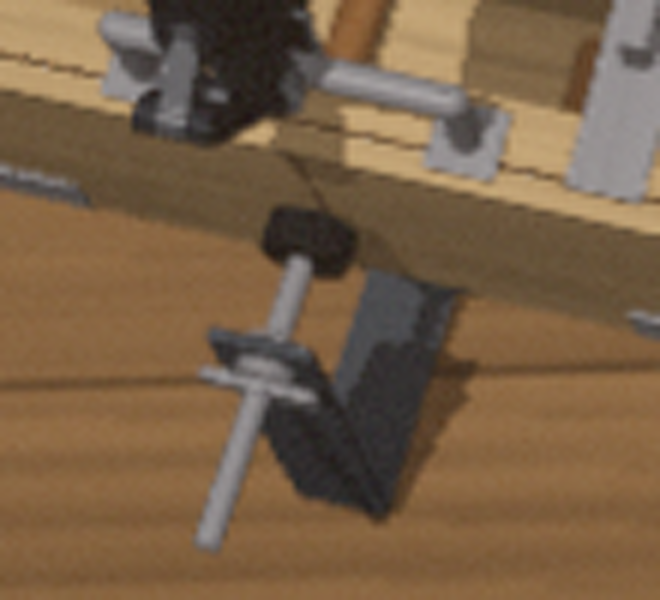

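```bash

python3 -m creep '[[0,0,0,0,-0.015,0.003,-1],[0,0,0,0,-0.03,0.007,-1],[0,0,0,0,-0.03,0.007,-1]]'
python3 -m creep '[[0,0,0,0,-0.015,0.004,-1],[0,0,0,0,-0.03,0.007,-1],[0,0,0,0,-0.03,0.007,-1]]'
python3 -m creep '[[0,0,0,0,-0.015,0.004,-1],[0,0,0,0,-0.02,0.005,-1],[0,0,0,0,-0.02,0.005,-1]]'
```

```text
t: 13.95
position: [0.6688, -0.1239, 0.2916]
eef_rot: [180.0, -0.0, -104.9]
ft_force: [-0.2, -0.9, -0.6]
opening: 0.132
t: 14.2
position: [0.6717, -0.1247, 0.2908]
eef_rot: [180.0, -0.0, -104.9]
ft_force: [0.4, -1.3, -1.9]
opening: 0.129
t: 14.45
position: [0.6735, -0.1252, 0.2904]
eef_rot: [180.0, -0.0, -104.9]
ft_force: [0.4, -1.7, -1.3]
opening: 0.13
```

```bash

python3 -m creep '[[0,0,0,0,-0.01,0.002,-1],[0,0,0,0,-0.02,0.005,-1],[0,0,0,0,-0.02,0.005,-1]]'
python3 -m creep '[[0,0,0,0,-0.01,0.002,-1],[0,0,0,0,-0.02,0.005,-1],[0,0,0,0,-0.02,0.005,-1]]'
python3 -m creep '[[0,0,0,0,-0.01,0.003,-1],[0,0,0,0,-0.02,0.005,-1],[0,0,0,0,-0.02,0.005,-1]]'
python3 - <<'E'
from station import r
from h import *
c=r.read_camera("scene"); cv2.imwrite("pics/s13.png",cv2.resize(c["pixels"][240:340,200:310,::-1],None,fx=6,fy=6,interpolation=cv2.INTER_CUBIC))
E
```

```text
t: 14.7
position: [0.6755, -0.1257, 0.29]
eef_rot: [180.0, -0.0, -104.9]
ft_force: [-1.3, -2.6, -1.0]
opening: 0.127
t: 14.95
position: [0.6772, -0.1262, 0.2896]
eef_rot: [180.0, -0.0, -104.9]
ft_force: [-1.9, -2.4, -1.3]
opening: 0.131
t: 15.2
position: [0.6779, -0.1263, 0.2895]
eef_rot: [179.8, -0.0, -104.8]
ft_force: [-8.9, -0.7, 0.8]
opening: 0.13
```

View pics/s13.png

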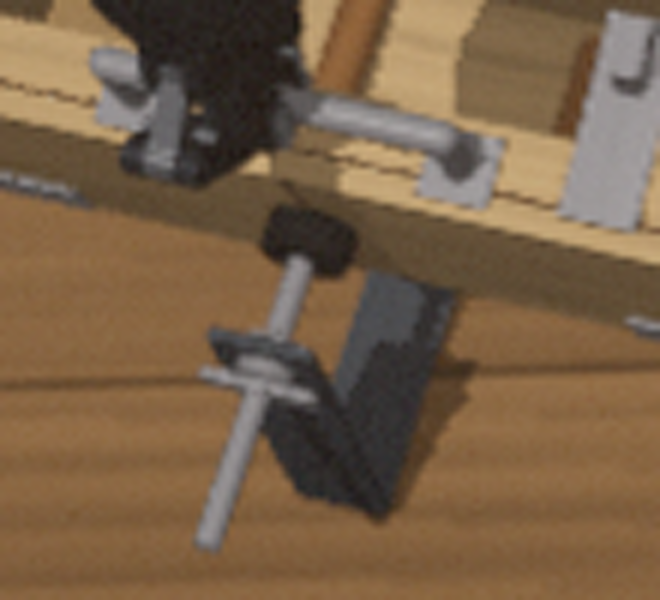

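```bash

python3 -m creep '[[0,0,0,0,0.007,0,-1],[0,0,0,0,0.007,0,-1],[0,0,0,0,0.007,0,-1]]'
```

```text
t: 15.5
position: [0.6777, -0.1263, 0.2895]
eef_rot: [179.9, -0.0, -104.8]
ft_force: [-7.4, -0.5, 0.3]
opening: 0.126
```

```bash

python3 -m creep '[[0,0,0,0,0.007,0,-1],[0,0,0,0,0.007,0,-1],[0,0,0,0,0.007,0,-1]]'
```

```text
t: 15.75
position: [0.6776, -0.1262, 0.2895]
eef_rot: [180.0, -0.0, -104.8]
ft_force: [-5.1, -1.6, 1.5]
opening: 0.127
```

```bash

python3 -m creep '[[0,0,0,0,0,0,-0.7],[0,0,0,0,0,0,-0.6],[0,0,0,0,0,0,-0.5],[0,0,0,0,0,0,-0.4],[0,0,0,0,0,0,-0.3]]'
python3 -m creep '[[0,0,0,0,0,0,-0.3],[0,0,0,0,0,0,-0.3]]'
python3 - <<'E'
from station import r
from h import *
c=r.read_camera("scene"); cv2.imwrite("pics/s14.png",cv2.resize(c["pixels"][240:340,200:310,::-1],None,fx=6,fy=6,interpolation=cv2.INTER_CUBIC))
c=r.read_camera("wrist"); cv2.imwrite("pics/w14.png",c["pixels"][:,:,::-1])
E
```

```text
t: 16.17
position: [0.6783, -0.1258, 0.2891]
eef_rot: [-180.0, 0.0, -104.8]
ft_force: [-0.4, 0.2, 0.3]
opening: 0.35
t: 16.33
position: [0.6781, -0.126, 0.2891]
eef_rot: [-180.0, 0.0, -104.8]
ft_force: [0.7, -0.4, -0.2]
opening: 0.348
```

View pics/s14.png

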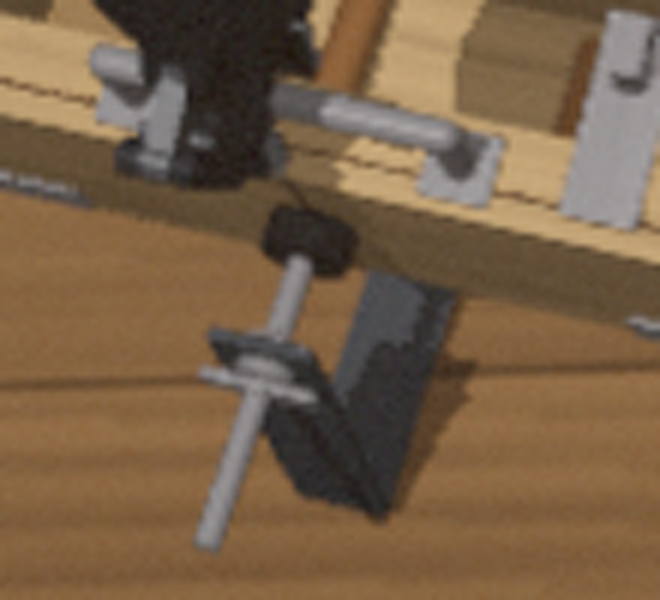

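View pics/w14.png

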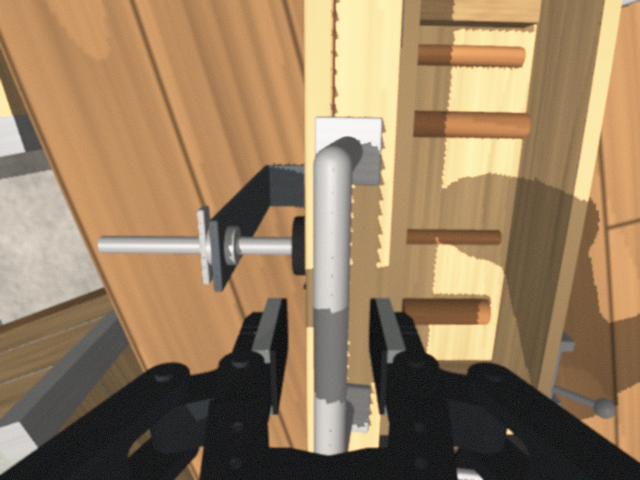

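The lid stands still, resting against the buffer, and the fingers are clear on both sides of the bar. I rise straight up.

```bash

python3 -m creep '[[0,0,0,0,0,-0.1,-0.3],[0,0,0,0,0,-0.2,-0.3],[0,0,0,0,0,-0.35,-0.3],[0,0,0,0,0,-0.5,-0.3],[0,0,0,0,0,-0.6,-0.3]]'
python3 -m creep '[[0,0,0,0,0.3,-0.1,-0.3],[0,0,0,0,0.6,-0.1,-0.3],[0,0,0,0,0.9,-0.1,-0.3],[0,0,0,0,1,-0.1,-0.3],[0,0,0,0,1,-0.1,-0.3]]'
python3 - <<'E'
from station import r
from h import *
o=r.get_obs();print(o["position"],o["eef_rot"],o["ft_force"])
for n in("scene","top"):
    c=r.read_camera(n); cv2.imwrite(f"pics/{n}15.png",c["pixels"][:,:,::-1])
E
```

```text
t: 16.85
position: [0.678, -0.1263, 0.3509]
eef_rot: [-179.9, 0.0, -104.9]
ft_force: [-0.4, 0.3, 0.2]
opening: 0.348
t: 17.27
position: [0.5795, -0.1003, 0.3617]
eef_rot: [-179.8, 0.1, -104.8]
ft_force: [1.2, 0.4, -0.1]
opening: 0.352
[ 0.57951361 -0.1003209   0.36170684] [-1.79770870e+02  7.52363942e-02 -1.04815708e+02] [ 1.18168494  0.3562526  -0.10408623]
```

View pics/scene15.png

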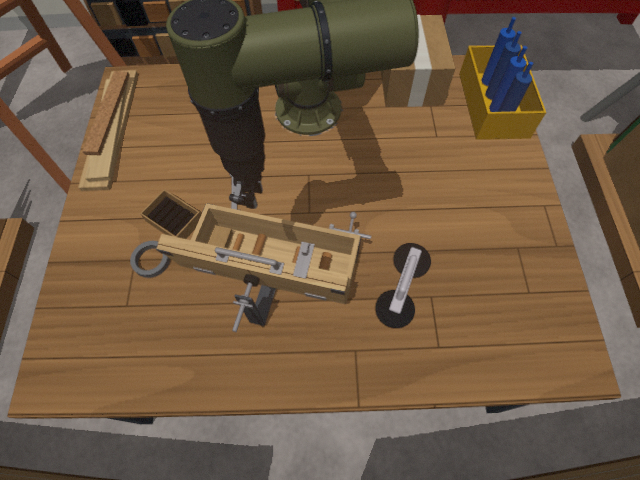

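View pics/top15.png

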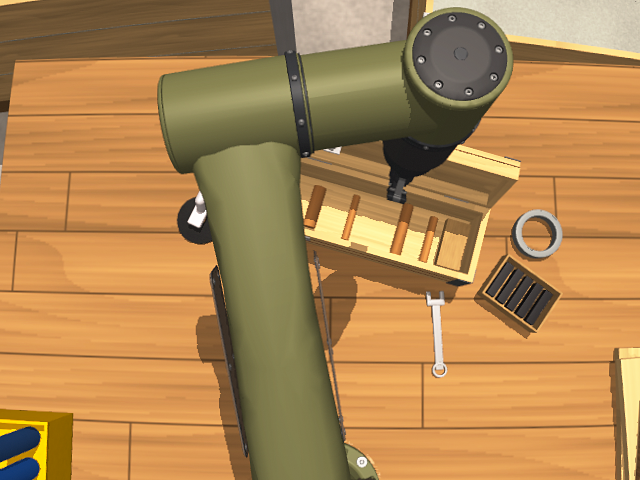

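```bash

python3 -m creep '[[0,0,0,0,0,0,-0.3],[0,0,0,0,0,0,-0.3],[0,0,0,0,0,0,-0.3],[0,0,0,0,0,0,-0.3],[0,0,0,0,0,0,-0.3]]'
python3 - <<'E'
from station import r
from h import *
a=cv2.imread("pics/scene15.png");b=r.read_camera("scene")["pixels"][:,:,::-1]
d=np.abs(a.astype(int)-b).max(2)[225:330,150:370];print("changed px",(d>40).sum())
a0=cv2.imread("pics/scene0.png");e=np.abs(a0.astype(int)-b).max(2)
for n,(y,x,Y,X) in dict(lifter=(235,365,335,440),tape=(235,120,280,155)).items(): print(n,(e[y:Y,x:X]>40).sum())
r.finish_job()
E
```

```text
t: 17.78
position: [0.5816, -0.1006, 0.3586]
eef_rot: [180.0, -0.0, -104.9]
ft_force: [-0.6, 0.4, -0.7]
opening: 0.349
changed px 0
lifter 29
tape 0
the job is handed in; nothing more can be done
```

The chest is open and the job is handed in after about 18 s. No verdict was reported.

- **Bolt:** I pinched the knob from above and drew it towards the chest's +y until the force rose at its end stop. The wrist camera measured about 30.6 mm of travel, against the 28 mm needed.
- **Lid:** I gripped the steel bar from above, took the lid over its balance point, and eased it back in 2 mm steps. It met the rubber buffer at about 99 degrees, worked out from how far the gripper had travelled.
- **Contact force:** At the moment of contact the bar read about 9 N, which I estimate as roughly 19 N on the buffer, under the 30 N limit. I backed off to about 5 N at the bar before releasing.
- **Final state:** The lid did not move when I released it. Pictures about half a second apart, with the gripper well clear, showed no changed pixels around it. The force of the lid on the buffer after release could not be measured directly.
- **Other things on the bench:**
  - Comparing the scene view with the first picture, the tape was unchanged. The lifter showed 29 differing pixels; I did not look into these, but its position looked the same.
  - The carton and spanner I judged by eye only, and they looked unmoved.

There were two minor disagreements along the way. The arm's path was slightly off the bar's real arc, giving up to about 13 N of force on the tool, which I corrected as I went. The top and scene cameras also differed by 3 to 8 mm on the lid corners.

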